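Change over the drawer incubator

TASK

Change over the small drawer incubator on the bench: press its release key fully down so that the drawer springs ajar, pull the drawer out to its stop, stand the amber bottle or bottles from it on the steel tray, and stand every specimen cup from the steel tray upright on the drawer's floor. Then push the drawer in, without slamming it, until it latches and stays shut, and start the incubator by pressing the round start button fully down and letting it go. Do not disturb the carton and the marker pen that lie near the tray.

Things in the scene. Friction and masses are not known exactly. Their poses are not given: they have to be found in the camera images.
- incubator: Low white bench incubator, shell 240 (x) x 210 (y) x 118 mm high, fixed to the bench at the right; origin under the shell's centre on the bench. Its own -x is its front (towards the robot): the shell's front edge is at own x = -120 mm. On its top towards the rear stands a slide box (34 mm high, from own x = +5 mm on). Start places differ by some centimetres and a few degrees.
- drawer (a joint): The incubator's drawer, m: 0 pushed fully home, 0.170 pulled out to its stop; it slides along the incubator's own -x. Latched it reads 0.002 to 0.004. Pressing the release key frees it and a spring pushes it about 20 to 30 mm ajar (at most 0.03; the spring pushes with 3.5 N at 0). To latch, push it home to 0 against the spring and the sloped latch (about 10 N in all near the end); if it is let go unlatched it springs ajar again. Sliding friction about 1 N.
- drawer_handle (a point): Middle of the drawer's bar handle (steel, 11 mm thick, 110 mm long along the incubator's y), 40 mm in front of the drawer's front panel, 88 mm above the bench (panel top 116 mm, shell top 118 mm); moves with the drawer. Axes as the incubator's.
- drawer_floor (a point): Centre of the drawer's flat inner floor, on its surface, 26 mm above the bench; moves with the drawer. Axes as the incubator's. The floor is 165 mm in x and 172 mm in y, with side and rear walls 14 mm high above it; the front panel stands 90 mm above it. Room for four cups, two by two (centres at x = +-40, y = +-43 mm); cups may stand anywhere on it.
- release_key (a joint): Travel of the release key, m: 0 up, 0.009 fully down; it springs back. 1 N at first, 4 N fully down. The latch lets go at about 0.006 to 0.007. The key is also pushed down for a moment by the drawer when that latches.
- release_top (a point): Centre of the top of the release key, the oblong white key (18 x 34 mm, standing 12 mm above the incubator's top) at the left of the incubator's front top edge; moves with the key. It is pressed straight down.
- start_button (a joint): Travel of the start button, m: 0 up, 0.006 fully down; it springs back. 1.4 N at first, 4.7 N fully down.
- start_top (a point): Centre of the top of the start button, the round white button (26 mm in diameter, standing 10 mm above the incubator's top) at the right of the incubator's front top edge; moves with the button. It is pressed straight down.
- steel_tray: Shallow steel carrying tray, 220 (x) x 270 (y) mm outside, rim 16 mm high, fixed to the bench left of the incubator; origin under its centre on the bench, its floor 3 mm above that. The inside is 214 x 264 mm.
- cup_1: Specimen cup with a screw lid, 56 mm high, lid 52 mm in diameter (44 to 56 mm above its underside), body 45 mm in diameter, 60 g; origin at the centre of its underside, z up when it stands. Grip it by the lid. Stands on the steel tray at the start; two or three cups are present.
- cup_2: Specimen cup with a screw lid, 56 mm high, lid 52 mm in diameter (44 to 56 mm above its underside), body 45 mm in diameter, 60 g; origin at the centre of its underside, z up when it stands. Grip it by the lid. Stands on the steel tray at the start; two or three cups are present.
- cup_3: Specimen cup with a screw lid, 56 mm high, lid 52 mm in diameter (44 to 56 mm above its underside), body 45 mm in diameter, 60 g; origin at the centre of its underside, z up when it stands. Grip it by the lid. Stands on the steel tray at the start; two or three cups are present.
- bottle_1: Amber bottle with a red screw cap, 31 mm in diameter up to 58 mm, cap 25 mm in diameter up to 78 mm, 70 g; origin at the centre of its underside, z up when it stands. Stands in the drawer at the start; one or two bottles are present.
- bottle_2: Amber bottle with a red screw cap, 31 mm in diameter up to 58 mm, cap 25 mm in diameter up to 78 mm, 70 g; origin at the centre of its underside, z up when it stands. Stands in the drawer at the start; one or two bottles are present.
- strip_box: Bystander: white and orange carton, 35 x 60 x 105 mm high, standing behind the left part of the steel tray; origin at the centre of its underside.
- marker_black: Bystander: black marker pen, 135 mm long (own y), 17 mm thick, lying left of the steel tray; origin under its middle.
Things that resemble listed ones, but are neither listed nor needed, are in the scene too. Leave any green look-alike of the cup_1 alone.

How it is judged:
On the way, in this order (a step that is already met when the one before it is completed fails the run):
1. the release key is pressed fully down (value of joint release_key above 0.0078 m), for 0.05 s.
2. the drawer is pulled out to its stop (value of joint drawer above 0.164 m), for 0.2 s.
3. with the drawer out, every bottle stands on the steel tray and every cup stands on the drawer's floor (x of cup_1 in the frame of drawer_floor between -0.08 and 0.08 m and y of cup_1 in the frame of drawer_floor between -0.083 and 0.083 m and z of cup_1 in the frame of drawer_floor between -0.004 and 0.006 m and angle between each of cup_1, cup_2, cup_3, bottle_1, bottle_2's own z axis and vertical below 0.15 rad and x of cup_2 in the frame of drawer_floor between -0.08 and 0.08 m and y of cup_2 in the frame of drawer_floor between -0.083 and 0.083 m and z of cup_2 in the frame of drawer_floor between -0.004 and 0.006 m and x of cup_3 in the frame of drawer_floor between -0.08 and 0.08 m and y of cup_3 in the frame of drawer_floor between -0.083 and 0.083 m and z of cup_3 in the frame of drawer_floor between -0.004 and 0.006 m and x of bottle_1 in the frame of steel_tray between -0.105 and 0.105 m and y of bottle_1 in the frame of steel_tray between -0.13 and 0.13 m and z of bottle_1 in the frame of steel_tray between -0.004 and 0.009 m and x of bottle_2 in the frame of steel_tray between -0.105 and 0.105 m and y of bottle_2 in the frame of steel_tray between -0.13 and 0.13 m and z of bottle_2 in the frame of steel_tray between -0.004 and 0.009 m and linear speed of each of cup_1, cup_2, cup_3, bottle_1, bottle_2 below 0.02 m/s and value of joint drawer above 0.03 m), for 0.2 s.
4. the drawer is shut and stays latched (value of joint drawer below 0.007 m and contact force between the fingers and drawer below 0.1 N), for 0.5 s.
5. the start button is pressed fully down with the drawer latched (value of joint start_button above 0.005 m and value of joint drawer below 0.007 m), for 0.05 s.
At the end, for the whole second after the job is handed in: The drawer is latched shut (reads under 7 mm) with every cup standing upright on its floor (within 0.15 rad), every bottle stands upright on the steel tray, all at rest, and both the start button and the release key are up again (x of cup_1 in the frame of drawer_floor between -0.08 and 0.08 m and y of cup_1 in the frame of drawer_floor between -0.083 and 0.083 m and z of cup_1 in the frame of drawer_floor between -0.004 and 0.006 m and angle between each of cup_1, cup_2, cup_3, bottle_1, bottle_2's own z axis and vertical below 0.15 rad and x of cup_2 in the frame of drawer_floor between -0.08 and 0.08 m and y of cup_2 in the frame of drawer_floor between -0.083 and 0.083 m and z of cup_2 in the frame of drawer_floor between -0.004 and 0.006 m and x of cup_3 in the frame of drawer_floor between -0.08 and 0.08 m and y of cup_3 in the frame of drawer_floor between -0.083 and 0.083 m and z of cup_3 in the frame of drawer_floor between -0.004 and 0.006 m and x of bottle_1 in the frame of steel_tray between -0.105 and 0.105 m and y of bottle_1 in the frame of steel_tray between -0.13 and 0.13 m and z of bottle_1 in the frame of steel_tray between -0.004 and 0.009 m and x of bottle_2 in the frame of steel_tray between -0.105 and 0.105 m and y of bottle_2 in the frame of steel_tray between -0.13 and 0.13 m and z of bottle_2 in the frame of steel_tray between -0.004 and 0.009 m and linear speed of each of cup_1, cup_2, cup_3, bottle_1, bottle_2 below 0.02 m/s and value of joint drawer below 0.007 m and value of joint start_button below 0.001 m and value of joint release_key below 0.002 m); the robot touches nothing.
It fails at once if the drawer is slammed in (faster than 0.5 m/s) (velocity of joint drawer below -0.5 m/s).
It fails at once if the carton is shifted by more than 4 cm or knocked over (distance of strip_box from where it was at the start of the episode above 0.04 m or angle between strip_box's own z axis and vertical above 0.5 rad).
It fails at once if the marker pen is shifted by more than 4 cm (distance of marker_black from where it was at the start of the episode above 0.04 m).
Of cup_1, cup_2, cup_3 only 2 to 3 are there at a start; the rules pass over those that are not, and their reading is None.
Of bottle_1, bottle_2 only 1 to 2 are there at a start; the rules pass over those that are not, and their reading is None.
At some moment in a run one of cup_1, cup_2, cup_3 may be knocked a few centimetres aside while the robot is not near it.
It also fails if it takes over 210 s, if anything falls off the work surface, if the arm or the gripper's body presses on something with over 40 N, if the wrist force passes 120 N, or if a joint passes its speed limit or range.

ROBOT

A 6-joint arm with a two-finger parallel gripper is mounted at the origin on a cart in front of the work surface, level with it; the furniture and walls round the work are solid. World frame = base frame: x ahead of the robot, y to its left, z up, the work surface at z = 0. Lengths are in m, angles in rad, forces in N, time in s.
With the tool pointing down it reaches from about 0.3 to 0.75 m from the base axis. Payload 8.5 kg.
Tool frame: the origin (TCP) lies at the very end of the fingers, on their centre line; the grasp point (between the pads) lies 19 mm behind it (env.hold_point_z is the distance from the TCP to the grasp point, in m); z points along the fingers, y is the line along which they close (so a half turn about z gives the same grasp; the last joint's range is limited). The gripper opens to 88 mm and grips with 3 to 60 N. Pads are 18 mm wide; open, the fingers measure 123 mm over their backs; the gripper's body (75 mm by 187 mm) begins 45 mm behind the grasp point.
Start: joints at [0.949, 0.381, 1.297, -0, 1.464, -0.215], TCP at [0.218, 0.505, 0.239] pointing down, gripper open.
Joint ranges: [-3.11, 3.11], [-0.89, 2.33], [0.22, 2.48], [-1.42, 4.56], [0.17, 2.85], [-2.88, 2.88]. Speed limits (rad/s): [2.39, 2.39, 3.14, 3.14, 3.14, 3.14].

INTERFACE

Orientations are given as a rotation vector (axis times angle).
In Python, from station import observe, viewer, close_job, env gives the robot as it stands. The module is installed in compiled form; this text tells all that it offers.
- The arm moves only by the tool apply_moves, never from a script. Its arguments are lists of equal length, an entry for each row: "grip": the opening, from 0 (shut) to 1 (fully open); "linear": the shift along the tool's x, y, z in m, a list of three; "twist": the turn about the tool's z in degrees. A call has 1 to 20 rows; each row is the pose to reach, as a shift and turn from the pose commanded when the call began, along the tool's axes at that moment; what a row does not reach only later rows make up. A row lasts 1/12 s, in which the tool goes at most 41.7 mm and 7.16 degrees, less where a joint would pass 70% of its speed; a pose out of reach is approached as far as the arm can. A call with a gripper value outside its range is refused whole. The fingers move at their own pace and stop on an object; the grip force is fixed at half the most. Time passes only in rows, so rows that repeat a pose let the fingers close. It gives the time, the measured TCP pose, the force, the opening and the grip force at its end, in the units of the state.
- observe(): the state, without advancing time (a new reading comes with each control period).
- viewer.snapshot(name): name is "scene" or "top"; returns a dict with "img" (400x640x3 uint8, red, green, blue), "mtx" (3x3 intrinsics, pixels), "D" ([k1, k2, p1, p2, k3] as OpenCV has them; the pictures are not rectified), "xyz" and "orientation" of the camera in the world. Camera axes: x right, y up, looking along -z (the intrinsics and any distortion apply to the point x, -y, -z); pixel columns grow to the right and rows downward; lengths in m; the calibration is good to about 2 mm. A picture is of the moment at which its call begins. There is no depth.
- close_job(): hands the job in; it is judged then, once.
The state is a dict: "time": time; "q": joint angles; "qvel": joint speeds; "tau": joint torques, N m; "ee_pos": TCP position; "ee_rot": TCP orientation; "wrist_force": force on the tool from outside, world axes, zero at the start; "moment": the same for the moment, N m; "opening": opening from 0.0 (shut) to 1.0 (fully open); "finger_force": force on a finger pad.
Only numpy, scipy, OpenCV 4.12 (cv2) and the standard library are available. Lean on these libraries where they do the work, as an engineer would, in place of code of your own. Each camera call takes 0.05 s, during which the arm holds its last target. There are 200 camera calls.

## Working session

There is one attempt and no reset: what is moved stays moved. The work goes in short steps, Python scripts to look and compute and a tool call to move; the robot and the scene stay as the last step left them, time stands still between calls to the robot, and variables do not carry over. Pictures are saved under pics/ and viewed, at most 14 in all, crops included, and the job is handed in when it is done.

Besides the shell and the picture viewer there is one more tool, called after "Emit:" as name(argument=value, ...), one argument or row to a line, values as JSON. apply_moves: Moves the arm, as the interface text tells. Its arguments: {"type":"object","properties":{"grip":{"type":"array","items":{"type":"number"}},"linear":{"type":"array","items":{"type":"array","items":{"type":"number"}}},"twist":{"type":"array","items":{"type":"number"}}},"required":["grip","linear","twist"]}

```bash
mkdir -p pics
cat > h.py <<'E'
import numpy as np, cv2
from scipy.spatial.transform import Rotation as R
from station import observe, viewer, close_job, env
def snap(name,fn):
    s=viewer.snapshot(name); cv2.imwrite('pics/'+fn+'.png',s['img'][:,:,::-1]); np.save('pics/'+fn+'.npy',{k:s[k] for k in('img','mtx','D','xyz','orientation')},allow_pickle=True); return s
def load(fn): return np.load('pics/'+fn+'.npy',allow_pickle=True).item()
def rot(s):
    o=np.array(s['orientation'],float)
    return o if o.shape==(3,3) else R.from_rotvec(o).as_matrix() if o.size==3 else R.from_quat(o).as_matrix()
def pt(s,u,v,z):
    p=cv2.undistortPoints(np.array([[[u,v]]],float),np.array(s['mtx']),np.array(s['D'],float))[0,0]
    d=rot(s)@np.array([p[0],-p[1],-1]); c=np.array(s['xyz']); return (c+d*(z-c[2])/d[2]).round(4)
def pix(s,X):
    c=(np.array(X)-s['xyz'])@rot(s); c=c*[1,-1,-1]
    return cv2.projectPoints(c.reshape(-1,1,3),np.zeros(3),np.zeros(3),np.array(s['mtx']),np.array(s['D'],float))[0][:,0].round(1)
def crop(fn,x0,y0,x1,y1,k):
    im=cv2.imread('pics/'+fn+'.png')[y0:y1,x0:x1]; cv2.imwrite('pics/'+fn+'_c.png',cv2.resize(im,None,fx=k,fy=k,interpolation=cv2.INTER_CUBIC))
E
python3 - <<'E'
from h import *
a=snap('top','t0');b=snap('scene','s0')
for s in(a,b):print(s['xyz'],s['orientation'],s['mtx'],s['D'])
print(observe(),env.hold_point_z)
i=np.vstack([cv2.resize(x['img'],(480,300)) for x in(a,b)])
cv2.imwrite('pics/both.png',i[:,:,::-1])
E
```

```text
[0.44542325 0.21515881 1.15817789] [ 0.12830149 -0.12130371 -1.55422323] [[417.58535649   0.         317.38263622]
 [  0.         417.58535649 200.29678041]
 [  0.           0.           1.        ]] [0.00505416 0.         0.         0.         0.        ]
[-0.08295216 -0.38796523  0.61659881] [ 0.98728736 -0.44162549 -0.75366987] [[421.70593003   0.         318.22329974]
 [  0.         421.70593003 206.43638456]
 [  0.           0.           1.        ]] [-0.10774252  0.          0.          0.          0.        ]
{'time': 0.1, 'q': array([ 9.48673053e-01,  3.81146661e-01,  1.29814568e+00, -8.48871401e-07,
        1.46360571e+00, -2.15327999e-01]), 'qvel': array([-0.00112689, -0.00165279, -0.00160557,  0.00036161, -0.00043211,
       -0.00100252]), 'tau': array([ 3.98548014e-03, -4.38647246e+01, -2.24912649e+01,  7.14640156e-02,
        3.42026039e-02, -1.13181450e-04]), 'ee_pos': array([0.21748745, 0.50490501, 0.23820308]), 'ee_rot': array([-6.34488398e-01, -3.07631201e+00,  1.87358679e-03]), 'wrist_force': array([ 0.68234557,  0.48872356, -0.01009201]), 'moment': array([-0.02801253,  0.00693118,  0.02141352]), 'finger_force': 0.0, 'opening': 0.9993162279011442} 0.0187
```

View pics/t0.png

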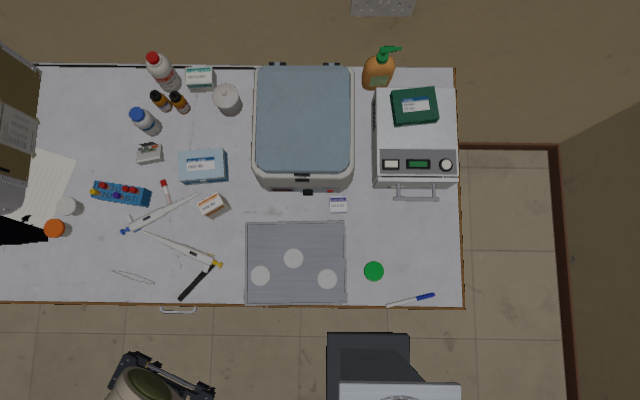

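View pics/s0.png

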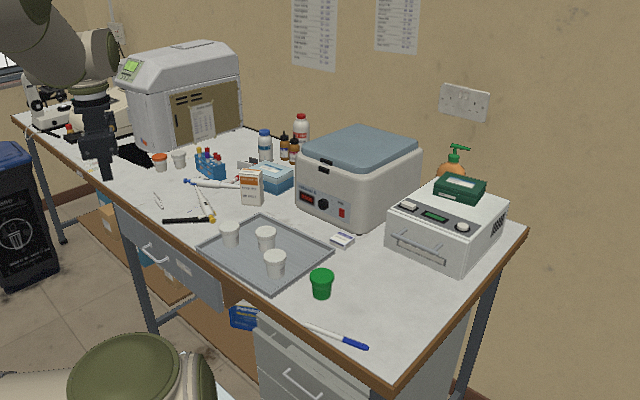

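The top view shows three white cups at about (260,275), (293,258) and (327,279), and the green look-alike at (374,271). The incubator handle is near (416,196). I'll enlarge the view to measure.

Run:
```python
from h import *
crop('t0',230,80,470,310,2.6)
crop('s0',380,170,520,280,5.5)
```

```text
(no output)
```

View pics/t0_c.png

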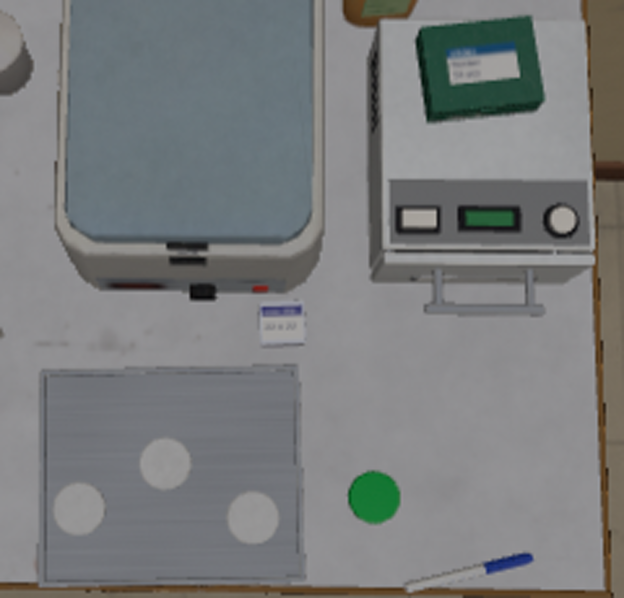

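View pics/s0_c.png

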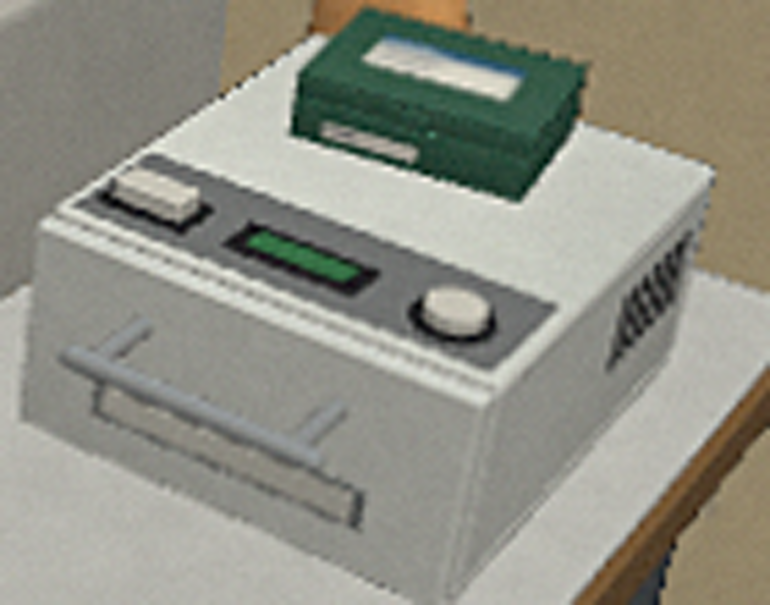

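Run:
```python
from h import *
s=load('t0');b=load('s0')
f=lambda u,v,z:pt(s,u/2.6+230,v/2.6+80,z)
g=lambda u,v,z:pt(b,u/5.5+380,v/5.5+170,z)
for n,a in dict(key=(418,218,.13),start=(563,220,.128),h1=(425,309,.0935),h2=(545,311,.0935),c1=(79,509,.059),c2=(165,464,.059),c3=(253,518,.059),green=(374,497,.056),t1=(40,370,.016),t2=(298,366,.016),t3=(303,580,.016),t4=(37,581,.016),slTop1=(386,249,.118),slTop2=(594,249,.118),panL=(384,263,.116),panR=(594,264,.116),pen=(408,588,.01)).items():print(n,f(*a))
print('scene',g(155,188,.13),g(458,305,.128),g(64,353,.088),g(318,462,.088),'panel',g(45,225,.116),g(490,400,.116))
for u,v in((230,230),(266,234),(275,257)):print(pt(b,u,v,.059)) 
print(pt(b,322,274,.056))
print(R.from_rotvec(observe()['ee_rot']).as_matrix().round(3))
```

```text
key [0.7061 0.0367 0.13  ]
start [ 0.7064 -0.1046  0.128 ]
h1 [0.6226 0.0247 0.0935]
h2 [ 0.6221 -0.0942  0.0935]
c1 [0.4219 0.3663 0.059 ]
c2 [0.4675 0.2816 0.059 ]
c3 [0.4154 0.1928 0.059 ]
green [0.4376 0.072  0.056 ]
t1 [0.565  0.4185 0.016 ]
t2 [0.5728 0.1459 0.016 ]
t3 [0.3525 0.1402 0.016 ]
t4 [0.3479 0.4127 0.016 ]
slTop1 [0.6776 0.0663 0.118 ]
slTop2 [ 0.6801 -0.1369  0.118 ]
panL [0.664  0.0681 0.116 ]
panR [ 0.6656 -0.137   0.116 ]
pen [0.3455 0.0318 0.01  ]
scene [0.7033 0.0336 0.13  ] [ 0.7069 -0.1063  0.128 ] [0.6245 0.0237 0.088 ] [ 0.6265 -0.0931  0.088 ] panel [0.6656 0.0637 0.116 ] [ 0.6702 -0.1394  0.116 ]
[0.4127 0.348  0.059 ]
[0.4606 0.2699 0.059 ]
[0.4123 0.1861 0.059 ]
[0.4408 0.0724 0.056 ]
[[-0.918  0.396 -0.001]
 [ 0.396  0.918 -0.001]
 [ 0.    -0.001 -1.   ]]
```

Run:
```python
from h import *
s=load('t0');b=load('s0')
for z in(.1,.15,.2,.25):print(z,pt(s,354,160,z),pt(b,374,184,z), pt(s,199,213,.105),pt(b,250,178,z))
```

```text
0.1 [0.7229 0.127  0.1   ] [0.7858 0.1893 0.1   ] [0.578  0.5216 0.105 ] [0.5811 0.4689 0.1   ]
0.15 [0.7098 0.1312 0.15  ] [0.7018 0.1335 0.15  ] [0.578  0.5216 0.105 ] [0.5168 0.386  0.15  ]
0.2 [0.6966 0.1354 0.2   ] [0.6177 0.0776 0.2   ] [0.578  0.5216 0.105 ] [0.4525 0.3031 0.2   ]
0.25 [0.6835 0.1395 0.25  ] [0.5336 0.0217 0.25  ] [0.578  0.5216 0.105 ] [0.3883 0.2201 0.25  ]
```

Emit:
apply_moves(
  grip=[0, 0, 0, 0, 0, 0, 0, 0, 0, 0, 0, 0, 0, 0, 0, 0],
  linear=[
    [0, 0, -0.03],
    [0, 0, -0.06],
    [0, 0, -0.06],
    [0, 0, -0.06],
    [0, 0, -0.06],
    [0, 0, -0.06],
    [0, 0, -0.06],
    [0, 0, -0.06],
    [0, 0, -0.06],
    [0, 0, -0.06],
    [0, 0, -0.06],
    [0, 0, -0.06],
    [0, 0, -0.06],
    [0, 0, -0.06],
    [0, 0, -0.06],
    [0, 0, -0.06],
  ],
  twist=[-7, -14, -21, -23.3, -23.3, -23.3, -23.3, -23.3, -23.3, -23.3, -23.3, -23.3, -23.3, -23.3, -23.3, -23.3],
)

```text
time: 1.43
ee_pos: [0.2176, 0.5051, 0.2988]
ee_rot: [0.0, 3.142, -0.0]
wrist_force: [0.3, -0.3, -0.3]
opening: 0.004
finger_force: 0.0
```

Emit:
apply_moves(
  grip=[0, 0, 0, 0, 0, 0, 0, 0, 0, 0, 0, 0, 0, 0, 0, 0, 0, 0, 0, 0],
  linear=[
    [-0.03, -0.025, 0],
    [-0.06, -0.05, 0],
    [-0.085, -0.08, 0],
    [-0.11, -0.11, 0],
    [-0.135, -0.14, 0],
    [-0.16, -0.17, 0],
    [-0.185, -0.2, 0],
    [-0.21, -0.23, 0],
    [-0.24, -0.26, 0],
    [-0.265, -0.29, 0],
    [-0.29, -0.32, 0],
    [-0.315, -0.35, 0],
    [-0.34, -0.38, 0],
    [-0.365, -0.41, 0],
    [-0.39, -0.44, 0.02],
    [-0.42, -0.465, 0.04],
    [-0.45, -0.477, 0.06],
    [-0.487, -0.477, 0.09],
    [-0.487, -0.477, 0.12],
    [-0.487, -0.477, 0.12],
  ],
  twist=[0, 0, 0, 0, 0, 0, 0, 0, 0, 0, 0, 0, 0, 0, 0, 0, 0, 0, 0, 0],
)

```text
time: 3.1
ee_pos: [0.7035, 0.0277, 0.1703]
ee_rot: [-0.001, -3.129, -0.003]
wrist_force: [-0.8, 0.1, -1.2]
opening: 0.003
finger_force: 0.0
```

Emit:
apply_moves(
  grip=[0, 0, 0, 0],
  linear=[
    [0, 0, 0],
    [0, 0, 0],
    [0, 0, 0],
    [0, 0, 0],
  ],
  twist=[0, 0, 0, 0],
)

```text
time: 3.43
ee_pos: [0.7046, 0.0283, 0.1817]
ee_rot: [-0.0, 3.138, -0.001]
wrist_force: [-0.1, 0.2, -0.5]
opening: 0.002
finger_force: 0.0
```

Run:
```python
from h import *
a=snap('top','t1');b=snap('scene','s1')
i=np.hstack([cv2.resize(x,(400,400),interpolation=cv2.INTER_CUBIC) for x in(a['img'][110:230,350:470],b['img'][120:280,370:530])])
cv2.imwrite('pics/c1.png',i[:,:,::-1])
```

```text
(no output)
```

View pics/c1.png

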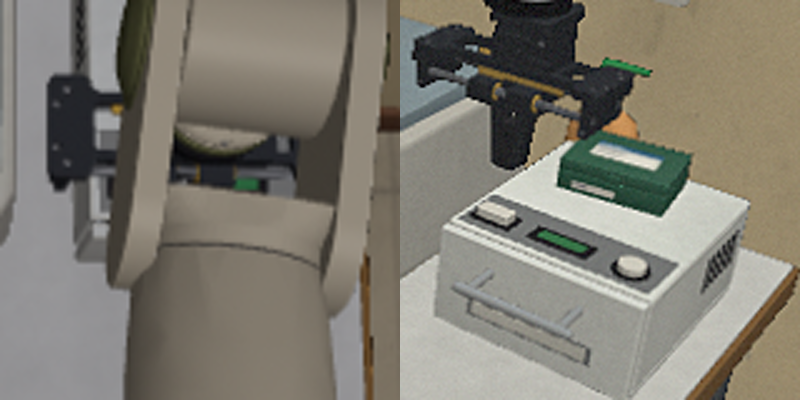

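Emit:
apply_moves(
  grip=[0, 0, 0, 0, 0, 0, 0, 0],
  linear=[
    [0, 0, 0.02],
    [0, 0, 0.04],
    [0, 0, 0.05],
    [0, 0, 0.055],
    [0, 0, 0.059],
    [0, 0, 0.061],
    [0, 0, 0.061],
    [0, 0, 0.061],
  ],
  twist=[0, 0, 0, 0, 0, 0, 0, 0],
)

```text
time: 4.2
ee_pos: [0.7044, 0.0281, 0.1213]
ee_rot: [-0.0, 3.14, -0.001]
wrist_force: [-9.7, 0.2, 13.5]
opening: 0.004
finger_force: 6.7
```

Emit:
apply_moves(
  grip=[0, 0, 0, 0, 0, 0, 0, 0, 0],
  linear=[
    [0, 0, 0.001],
    [0, 0, 0.001],
    [0, 0, -0.02],
    [0, 0, -0.06],
    [0.03, 0, -0.08],
    [0.06, 0, -0.09],
    [0.1, 0, -0.09],
    [0.14, 0, -0.09],
    [0.16, 0, -0.09],
  ],
  twist=[0, 0, 0, 0, 0, 0, 0, 0, 0],
)

```text
time: 4.95
ee_pos: [0.5412, 0.0285, 0.2092]
ee_rot: [-0.0, 3.141, -0.0]
wrist_force: [0.6, 0.4, -0.1]
opening: 0.004
finger_force: 0.0
```

Run:
```python
from h import *
b=snap('scene','s2');crop('s2',370,150,530,290,3)
```

```text
(no output)
```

View pics/s2_c.png

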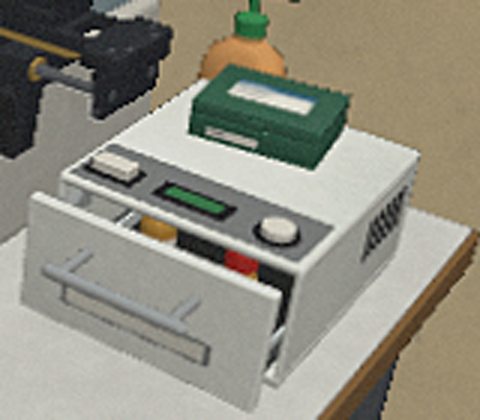

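The drawer sprang ajar, with something red inside (a bottle cap) and something orange. The handle's ends are at (385,240.3) and (433.3,260).

Run:
```python
from h import *
b=load('s2')
print(pt(b,385,240.3,.088),pt(b,433.3,260,.088),'panel top',pt(b,370+34/3,150+195/3,.116),pt(b,370+279/3,150+295/3,.116))
print(observe()['ee_pos'])
```

```text
[0.5937 0.0209 0.088 ] [ 0.6009 -0.0963  0.088 ] panel top [0.639  0.0649 0.116 ] [ 0.6421 -0.1387  0.116 ]
[0.53975258 0.02863812 0.20954094]
```

Emit:
apply_moves(
  grip=[0, 0, 0, 0, 0, 0, 0, 0, 0, 0, 0, 0],
  linear=[
    [-0.03, -0.02, 0],
    [-0.06, -0.045, 0],
    [-0.079, -0.066, 0.01],
    [-0.079, -0.066, 0.04],
    [-0.079, -0.066, 0.05],
    [-0.079, -0.066, 0.07],
    [-0.079, -0.066, 0.09],
    [-0.079, -0.066, 0.11],
    [-0.079, -0.066, 0.13],
    [-0.079, -0.066, 0.145],
    [-0.079, -0.066, 0.145],
    [-0.079, -0.066, 0.145],
  ],
  twist=[0, 0, 0, 0, 0, 0, 0, 0, 0, 0, 0, 0],
)

```text
time: 6.0
ee_pos: [0.6235, -0.0375, 0.0634]
ee_rot: [0.001, -3.141, -0.0]
wrist_force: [0.5, 0.1, 1.2]
opening: 0.002
finger_force: 0.0
```

Run:
```python
from h import *
b=snap('scene','s3');crop('s3',350,130,530,290,3)
```

```text
(no output)
```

View pics/s3_c.png

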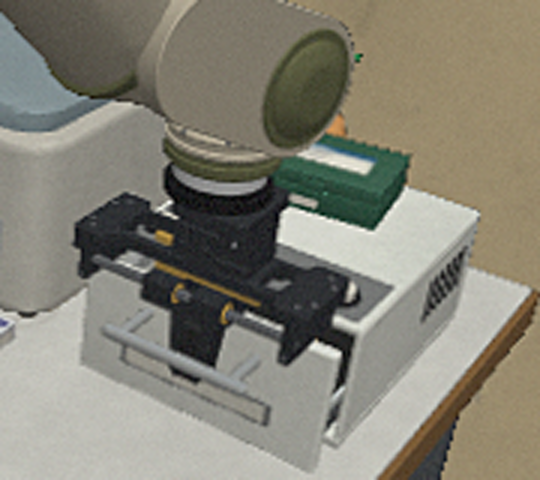

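Emit:
apply_moves(
  grip=[0, 0, 0, 0, 0, 0, 0, 0, 0, 0, 0, 0, 0, 0, 0],
  linear=[
    [0.008, 0, 0],
    [0.018, 0, 0],
    [0.03, 0, 0],
    [0.042, 0, 0],
    [0.054, 0, 0],
    [0.066, 0, 0],
    [0.078, 0, 0],
    [0.09, 0, 0],
    [0.102, 0, 0],
    [0.114, 0, 0],
    [0.126, 0, 0],
    [0.138, 0, 0],
    [0.146, 0, 0],
    [0.15, 0, 0],
    [0.15, 0, 0],
  ],
  twist=[0, 0, 0, 0, 0, 0, 0, 0, 0, 0, 0, 0, 0, 0, 0],
)

```text
time: 7.3
ee_pos: [0.4761, -0.0381, 0.0644]
ee_rot: [0.001, 3.133, -0.002]
wrist_force: [8.7, 3.9, -0.9]
opening: 0.005
finger_force: 4.3
```

Emit:
apply_moves(
  grip=[0, 0, 0, 0, 0],
  linear=[
    [0.003, 0, 0],
    [0.005, 0, 0],
    [0.007, 0, 0],
    [0.008, 0, 0],
    [0.008, 0, 0],
  ],
  twist=[0, 0, 0, 0, 0],
)

```text
time: 7.72
ee_pos: [0.4759, -0.0384, 0.065]
ee_rot: [0.004, 3.116, -0.003]
wrist_force: [43.7, 13.4, -21.9]
opening: 0.005
finger_force: 21.6
```

Emit:
apply_moves(
  grip=[0, 0, 0, 0, 0, 0, 0, 0, 0, 0, 0, 0, 0, 0, 0, 0, 0, 0, 0, 0],
  linear=[
    [-0.008, 0, 0],
    [-0.018, 0, 0],
    [-0.018, 0, 0],
    [-0.018, 0, -0.02],
    [-0.018, 0, -0.06],
    [-0.018, 0, -0.1],
    [-0.018, 0, -0.14],
    [0, 0, -0.17],
    [0.02, 0.03, -0.19],
    [0.04, 0.06, -0.19],
    [0.06, 0.09, -0.19],
    [0.08, 0.12, -0.19],
    [0.1, 0.15, -0.19],
    [0.1, 0.19, -0.19],
    [0.1, 0.23, -0.19],
    [0.1, 0.27, -0.19],
    [0.1, 0.31, -0.19],
    [0.1, 0.35, -0.19],
    [0.1, 0.39, -0.19],
    [0.1, 0.39, -0.19],
  ],
  twist=[0, 0, 0, 0, 0, 0, 0, 0, 0, 0, 0, 0, 0, 0, 0, 0, 0, 0, 0, 0],
)

```text
time: 9.38
ee_pos: [0.3644, 0.3567, 0.2526]
ee_rot: [0.007, -3.141, -0.002]
wrist_force: [-0.3, 0.0, -0.5]
opening: -0.0
finger_force: 0.0
```

Run:
```python
from h import *
a=snap('top','t4');b=snap('scene','s4')
i=np.vstack([cv2.resize(x,(800,300),interpolation=cv2.INTER_CUBIC) for x in(a['img'][205:310,237:470][:87,:],)]) if 0 else None
A=cv2.resize(a['img'][170:290,240:470],None,fx=3,fy=3,interpolation=cv2.INTER_CUBIC)
B=cv2.resize(b['img'][190:340,310:540],None,fx=2.4,fy=1.6)[:0]
cv2.imwrite('pics/c4.png',A[:,:,::-1])
crop('s4',280,170,530,340,2.6)
print(observe()['ee_pos'])
```

```text
[0.36482609 0.35259093 0.25261146]
```

View pics/c4.png

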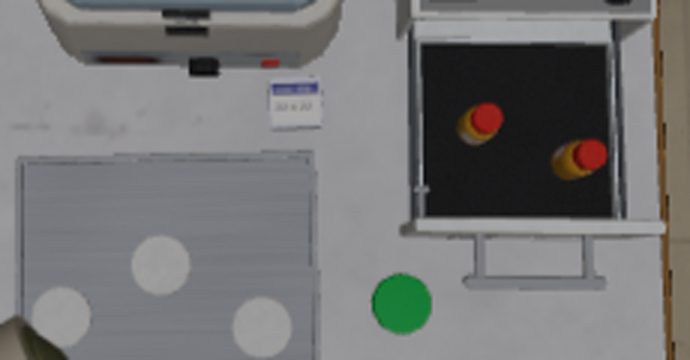

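View pics/s4_c.png

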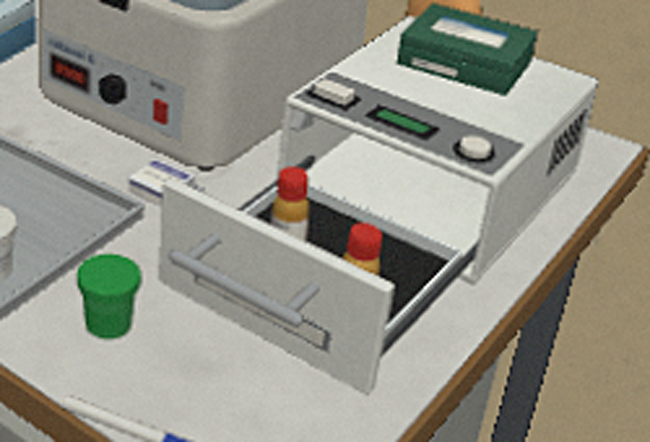

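Two bottles, with cap tops at about (488,118) and (593,154) in the top crop. The drawer floor corners are at (422,44), (607,44), (612,216) and (424,217). The cups have not moved.

Run:
```python
from h import *
s=load('t4');b=load('s4')
f=lambda u,v,z:pt(s,u/3+240,v/3+170,z)
g=lambda u,v,z:pt(b,u/2.6+280,v/2.6+170,z)
for a in[(488,118,.104),(593,154,.104)]:print('cap',f(*a))
print('scene cap',g(293,173,.104),g(365,230,.104))
for a in[(422,44,.026),(607,44,.026),(612,216,.026),(424,217,.026)]:print('floor',f(*a))
print('panel',f(402,228,.116),f(664,228,.116),'handle',f(465,284,.0935),f(605,284,.0935), 'scene h',g(172,257,.088),g(302,317,.088))
for a in[(61,317,.059),(161,265,.059),(262,326,.059),(401,303,.056)]:print('cup',f(*a))
```

```text
cap [0.5941 0.0036 0.104 ]
cap [ 0.5646 -0.0843  0.104 ]
scene cap [0.5968 0.0043 0.104 ] [ 0.5671 -0.0826  0.104 ]
floor [0.6731 0.0473 0.026 ]
floor [ 0.6752 -0.1226  0.026 ]
floor [ 0.5176 -0.1217  0.026 ]
floor [0.5144 0.0472 0.026 ]
panel [0.4996 0.0789 0.116 ] [ 0.5025 -0.1375  0.116 ] handle [0.4547 0.0235 0.0935] [ 0.4563 -0.0938  0.0935] scene h [0.4559 0.021  0.088 ] [ 0.4644 -0.093   0.088 ]
cup [0.4222 0.3665 0.059 ]
cup [0.4678 0.2811 0.059 ]
cup [0.4169 0.1928 0.059 ]
cup [0.438  0.0724 0.056 ]
```

Emit:
apply_moves(
  grip=[0.55, 0.55, 0.55, 0.55, 0.55, 0.55, 0.55, 0.55, 0.55, 0.55, 0.55, 0.55, 0.55, 0.55, 0.55, 0.55, 0.55, 0.55, 0.55, 0.55],
  linear=[
    [-0.02, -0.03, 0],
    [-0.04, -0.06, 0],
    [-0.06, -0.09, 0],
    [-0.08, -0.12, 0],
    [-0.1, -0.15, 0],
    [-0.12, -0.18, 0],
    [-0.14, -0.21, 0],
    [-0.16, -0.24, 0],
    [-0.18, -0.27, 0],
    [-0.2, -0.3, 0],
    [-0.22, -0.33, 0],
    [-0.23, -0.349, 0],
    [-0.23, -0.349, 0.02],
    [-0.23, -0.349, 0.05],
    [-0.23, -0.349, 0.08],
    [-0.23, -0.349, 0.11],
    [-0.23, -0.349, 0.14],
    [-0.23, -0.349, 0.165],
    [-0.23, -0.349, 0.179],
    [-0.23, -0.349, 0.179],
  ],
  twist=[0, 0, 0, 0, 0, 0, 0, 0, 0, 0, 0, 0, 0, 0, 0, 0, 0, 0, 0, 0],
)

```text
time: 11.15
ee_pos: [0.5932, 0.0018, 0.0714]
ee_rot: [-0.003, -3.136, -0.001]
wrist_force: [-0.6, -0.4, 0.2]
opening: 0.553
finger_force: 0.0
```

Emit:
apply_moves(
  grip=[0.55, 0.2, 0.2, 0.2, 0.2, 0.2, 0.2, 0.2],
  linear=[
    [0, 0, 0],
    [0, 0, 0],
    [0, 0, 0],
    [0, 0, 0],
    [0, 0, 0],
    [0, 0, 0],
    [0, 0, 0],
    [0, 0, 0],
  ],
  twist=[0, 0, 0, 0, 0, 0, 0, 0],
)

```text
time: 11.82
ee_pos: [0.596, 0.0032, 0.0747]
ee_rot: [-0.0, 3.14, -0.0]
wrist_force: [0.5, 1.2, 6.1]
opening: 0.282
finger_force: 27.4
```

Emit:
apply_moves(
  grip=[0.15, 0.15, 0.15, 0.15, 0.15, 0.15, 0.15, 0.15, 0.15, 0.15, 0.15, 0.15, 0.15, 0.15, 0.15, 0.15, 0.15, 0.15, 0.15, 0.15],
  linear=[
    [0, 0, -0.01],
    [0, 0, -0.03],
    [0, 0, -0.06],
    [0, 0, -0.09],
    [0, 0, -0.12],
    [0, 0, -0.14],
    [0.015, 0.02, -0.14],
    [0.03, 0.05, -0.14],
    [0.045, 0.08, -0.14],
    [0.061, 0.11, -0.14],
    [0.061, 0.14, -0.14],
    [0.061, 0.17, -0.14],
    [0.061, 0.19, -0.14],
    [0.061, 0.197, -0.14],
    [0.061, 0.197, -0.12],
    [0.061, 0.197, -0.09],
    [0.061, 0.197, -0.06],
    [0.061, 0.197, -0.03],
    [0.061, 0.197, -0.005],
    [0.061, 0.197, 0.01],
  ],
  twist=[0, 0, 0, 0, 0, 0, 0, 0, 0, 0, 0, 0, 0, 0, 0, 0, 0, 0, 0, 0],
)

```text
time: 13.48
ee_pos: [0.5336, 0.199, 0.0613]
ee_rot: [-0.001, -3.138, 0.002]
wrist_force: [-0.1, -0.3, -1.3]
opening: 0.285
finger_force: 26.3
```

Emit:
apply_moves(
  grip=[0.15, 0.15, 0.15, 0.15, 0.15],
  linear=[
    [0, 0, 0.004],
    [0, 0, 0.008],
    [0, 0, 0.011],
    [0, 0, 0.012],
    [0, 0, 0.012],
  ],
  twist=[0, 0, 0, 0, 0],
)

```text
time: 13.9
ee_pos: [0.5349, 0.2, 0.0525]
ee_rot: [0.0, 3.14, 0.0]
wrist_force: [0.6, 0.3, -0.0]
opening: 0.278
finger_force: 26.3
```

Emit:
apply_moves(
  grip=[0.15, 0.15, 0.5, 0.5, 0.5, 0.5, 0.5, 0.5, 0.5, 0.5, 0.5, 0.5, 0.5, 0.5, 0.5, 0.5, 0.5, 0.5, 0.5, 0.5],
  linear=[
    [0, 0, 0.001],
    [0, 0, 0.001],
    [0, 0, 0.001],
    [0, 0, 0.001],
    [0, 0, 0.001],
    [0, 0, 0],
    [0, 0, -0.02],
    [0, 0, -0.06],
    [0, 0, -0.1],
    [0, 0, -0.13],
    [0, -0.03, -0.14],
    [0, -0.07, -0.14],
    [-0.01, -0.11, -0.14],
    [-0.02, -0.15, -0.14],
    [-0.031, -0.19, -0.14],
    [-0.031, -0.23, -0.14],
    [-0.031, -0.26, -0.14],
    [-0.031, -0.28, -0.14],
    [-0.031, -0.2835, -0.14],
    [-0.031, -0.2835, -0.13],
  ],
  twist=[0, 0, 0, 0, 0, 0, 0, 0, 0, 0, 0, 0, 0, 0, 0, 0, 0, 0, 0, 0],
)

```text
time: 15.57
ee_pos: [0.5661, -0.0846, 0.1828]
ee_rot: [0.003, 3.139, -0.002]
wrist_force: [0.8, 0.0, -0.3]
opening: 0.5
finger_force: 0.0
```

Emit:
apply_moves(
  grip=[0.5, 0.5, 0.5, 0.5, 0.5, 0.5, 0.5, 0.15, 0.15, 0.15, 0.15, 0.15, 0.15],
  linear=[
    [0, 0, 0.02],
    [0, 0, 0.05],
    [0, 0, 0.08],
    [0, 0, 0.1],
    [0, 0, 0.109],
    [0, 0, 0.109],
    [0, 0, 0.109],
    [0, 0, 0.109],
    [0, 0, 0.109],
    [0, 0, 0.109],
    [0, 0, 0.109],
    [0, 0, 0.109],
    [0, 0, 0.109],
  ],
  twist=[0, 0, 0, 0, 0, 0, 0, 0, 0, 0, 0, 0, 0],
)

```text
time: 16.65
ee_pos: [0.566, -0.0835, 0.0736]
ee_rot: [0.0, 3.14, -0.001]
wrist_force: [0.1, 2.2, 6.3]
opening: 0.301
finger_force: 28.5
```

Emit:
apply_moves(
  grip=[0.15, 0.15, 0.15, 0.15, 0.15, 0.15, 0.15, 0.15, 0.15, 0.15, 0.15, 0.15, 0.15, 0.15, 0.15, 0.15, 0.15, 0.15, 0.15, 0.15],
  linear=[
    [0, 0, -0.01],
    [0, 0, -0.03],
    [0, 0, -0.06],
    [0, 0, -0.09],
    [0, 0, -0.12],
    [0, 0, -0.14],
    [0.01, 0.02, -0.14],
    [0.02, 0.05, -0.14],
    [0.031, 0.08, -0.14],
    [0.031, 0.115, -0.14],
    [0.031, 0.155, -0.14],
    [0.031, 0.195, -0.14],
    [0.031, 0.235, -0.14],
    [0.031, 0.275, -0.14],
    [0.031, 0.315, -0.14],
    [0.031, 0.35, -0.14],
    [0.031, 0.37, -0.14],
    [0.031, 0.3735, -0.14],
    [0.031, 0.3735, -0.12],
    [0.031, 0.3735, -0.09],
  ],
  twist=[0, 0, 0, 0, 0, 0, 0, 0, 0, 0, 0, 0, 0, 0, 0, 0, 0, 0, 0, 0],
)

```text
time: 18.32
ee_pos: [0.5356, 0.2901, 0.1649]
ee_rot: [-0.001, 3.136, 0.002]
wrist_force: [-0.1, 0.5, -1.4]
opening: 0.297
finger_force: 27.6
```

Emit:
apply_moves(
  grip=[0.15, 0.15, 0.15, 0.15, 0.15, 0.15, 0.15, 0.15, 0.15, 0.5, 0.5, 0.5, 0.5, 0.5, 0.5, 0.5, 0.5],
  linear=[
    [0, 0, 0.03],
    [0, 0, 0.06],
    [0, 0, 0.08],
    [0, 0, 0.095],
    [0, 0, 0.104],
    [0, 0, 0.109],
    [0, 0, 0.112],
    [0, 0, 0.113],
    [0, 0, 0.113],
    [0, 0, 0.113],
    [0, 0, 0.113],
    [0, 0, 0.113],
    [0, 0, 0.112],
    [0, 0, 0.09],
    [0, 0, 0.06],
    [0, 0, 0.03],
    [0, 0, 0],
  ],
  twist=[0, 0, 0, 0, 0, 0, 0, 0, 0, 0, 0, 0, 0, 0, 0, 0, 0],
)

```text
time: 19.73
ee_pos: [0.5343, 0.29, 0.1642]
ee_rot: [-0.0, -3.141, 0.0]
wrist_force: [0.7, -0.1, 0.5]
opening: 0.501
finger_force: 0.0
```

Emit:
apply_moves(
  grip=[0.9, 0.9, 0.9, 0.9, 0.9, 0.9, 0.9, 0.9],
  linear=[
    [0.02, -0.03, -0.03],
    [0.05, -0.06, -0.05],
    [0.07, -0.09, -0.05],
    [0.09, -0.12, -0.05],
    [0.1, -0.15, -0.05],
    [0.118, -0.19, -0.05],
    [0.118, -0.22, -0.05],
    [0.118, -0.22, -0.05],
  ],
  twist=[0, 0, 0, 0, 0, 0, 0, 0],
)

```text
time: 20.4
ee_pos: [0.416, 0.0664, 0.2132]
ee_rot: [0.007, 3.141, -0.002]
wrist_force: [0.2, -0.2, -0.4]
opening: 0.903
finger_force: 0.0
```

Run:
```python
from h import *
a=snap('top','t5');b=snap('scene','s5')
i=np.vstack([cv2.resize(a['img'][170:310,235:475],(514,300),interpolation=cv2.INTER_CUBIC),cv2.resize(b['img'][160:328,190:478],(514,300),interpolation=cv2.INTER_CUBIC)])
cv2.imwrite('pics/c5.png',i[:,:,::-1]);print(observe()['ee_pos'])
```

```text
[0.41660997 0.06946396 0.21307967]
```

View pics/c5.png

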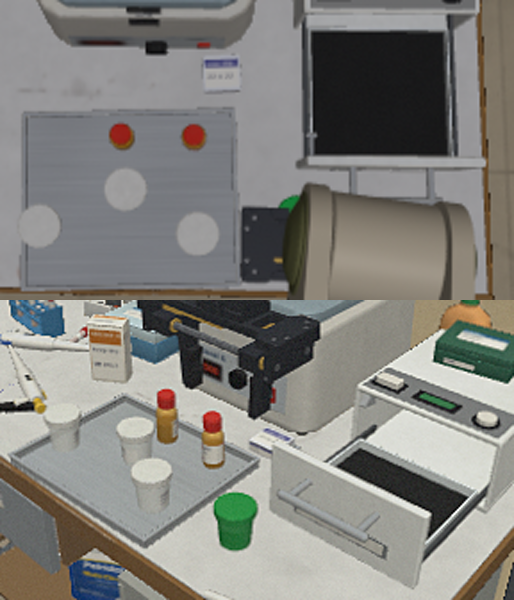

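Emit:
apply_moves(
  grip=[0.8, 0.8, 0.8, 0.8, 0.8, 0.8, 0.8, 0.8, 0.8, 0.8, 0.8, 0.8, 0.4, 0.4, 0.4, 0.4, 0.4, 0.4, 0.4],
  linear=[
    [0, 0.03, 0],
    [0, 0.07, 0],
    [0, 0.1, 0],
    [0, 0.1235, 0],
    [0, 0.1235, 0.02],
    [0, 0.1235, 0.05],
    [0, 0.1235, 0.08],
    [0, 0.1235, 0.11],
    [0, 0.1235, 0.14],
    [0, 0.1235, 0.16],
    [0, 0.1235, 0.172],
    [0, 0.1235, 0.172],
    [0, 0.1235, 0.172],
    [0, 0.1235, 0.172],
    [0, 0.1235, 0.172],
    [0, 0.1235, 0.172],
    [0, 0.1235, 0.172],
    [0, 0.1235, 0.172],
    [0, 0.1235, 0.172],
  ],
  twist=[0, 0, 0, 0, 0, 0, 0, 0, 0, 0, 0, 0, 0, 0, 0, 0, 0, 0, 0],
)

```text
time: 22.08
ee_pos: [0.4171, 0.1939, 0.0416]
ee_rot: [0.001, 3.14, 0.001]
wrist_force: [-1.0, 2.5, 6.7]
opening: 0.577
finger_force: 30.2
```

Run:
```python
from h import *
s=load('t5');b=load('s5')
for u,v in((39,227),(125,189),(197,234)):print(pt(s,u*240/514+235,v*140/300+170,.059))
for u,v in((63,411),(136,426),(152,466)):print(pt(b,u*288/514+190,(v-300)*.56+160,.059))
print(observe()['ee_pos'])
```

```text
[0.4213 0.3849 0.059 ]
[0.4682 0.2819 0.059 ]
[0.4155 0.1937 0.059 ]
[0.4271 0.386  0.059 ]
[0.4711 0.2809 0.059 ]
[0.4228 0.197  0.059 ]
[0.41708415 0.1939435  0.04163599]
```

Emit:
apply_moves(
  grip=[0.4, 0.4, 0.4, 0.4, 0.4, 0.4, 0.4, 0.4, 0.4, 0.4, 0.4, 0.4, 0.4, 0.4, 0.4, 0.4, 0.4, 0.4, 0.4, 0.4],
  linear=[
    [0, 0, -0.01],
    [0, 0, -0.03],
    [0, 0, -0.06],
    [0, 0, -0.09],
    [0, 0, -0.12],
    [0, 0, -0.145],
    [0, -0.02, -0.155],
    [-0.01, -0.05, -0.155],
    [-0.03, -0.08, -0.155],
    [-0.05, -0.11, -0.155],
    [-0.08, -0.135, -0.155],
    [-0.105, -0.155, -0.155],
    [-0.135, -0.17, -0.155],
    [-0.165, -0.18, -0.155],
    [-0.19, -0.185, -0.155],
    [-0.207, -0.185, -0.155],
    [-0.2125, -0.185, -0.155],
    [-0.2125, -0.185, -0.145],
    [-0.2125, -0.185, -0.12],
    [-0.2125, -0.185, -0.09],
  ],
  twist=[0, 0, 0, 0, 0, 0, 0, 0, 0, 0, 0, 0, 0, 0, 0, 0, 0, 0, 0, 0],
)

```text
time: 23.75
ee_pos: [0.6285, 0.0089, 0.1312]
ee_rot: [-0.001, 3.139, -0.001]
wrist_force: [0.1, -0.8, -1.7]
opening: 0.576
finger_force: 30.1
```

Emit:
apply_moves(
  grip=[0.4, 0.4, 0.4, 0.4, 0.4, 0.4, 0.4, 0.4, 0.7, 0.7, 0.7, 0.7, 0.7, 0.7, 0.7, 0.7, 0.7],
  linear=[
    [0, 0, 0.02],
    [0, 0, 0.04],
    [0, 0, 0.053],
    [0, 0, 0.06],
    [0, 0, 0.065],
    [0, 0, 0.067],
    [0, 0, 0.067],
    [0, 0, 0.067],
    [0, 0, 0.067],
    [0, 0, 0.067],
    [0, 0, 0.067],
    [0, 0, 0.067],
    [0, 0, 0.06],
    [0, 0, 0.03],
    [0, 0, 0],
    [0, 0, -0.04],
    [0, 0, -0.05],
  ],
  twist=[0, 0, 0, 0, 0, 0, 0, 0, 0, 0, 0, 0, 0, 0, 0, 0, 0],
)

```text
time: 25.17
ee_pos: [0.6307, 0.0083, 0.1875]
ee_rot: [0.0, 3.132, -0.003]
wrist_force: [0.6, -0.4, 0.4]
opening: 0.697
finger_force: 0.0
```

Emit:
apply_moves(
  grip=[0.8, 0.8, 0.8, 0.8, 0.8, 0.8, 0.8, 0.8, 0.8, 0.8, 0.8],
  linear=[
    [0.02, 0, 0],
    [0.05, 0.02, 0],
    [0.08, 0.05, 0],
    [0.1, 0.085, 0],
    [0.11, 0.12, 0],
    [0.12, 0.155, 0],
    [0.13, 0.19, 0],
    [0.14, 0.225, 0],
    [0.15, 0.26, 0],
    [0.161, 0.273, 0],
    [0.161, 0.273, 0],
  ],
  twist=[0, 0, 0, 0, 0, 0, 0, 0, 0, 0, 0],
)

```text
time: 26.08
ee_pos: [0.4661, 0.2842, 0.181]
ee_rot: [0.006, -3.141, -0.001]
wrist_force: [0.7, -0.4, 0.2]
opening: 0.798
finger_force: 0.0
```

Run:
```python
from h import *
a=snap('top','t6');b=snap('scene','s6')
i=np.vstack([cv2.resize(a['img'][170:310,235:475],(514,300),interpolation=cv2.INTER_CUBIC),cv2.resize(b['img'][160:328,190:478],(514,300),interpolation=cv2.INTER_CUBIC)])
cv2.imwrite('pics/c6.png',i[:,:,::-1]);print(observe()['ee_pos'])
```

```text
[0.46805053 0.28159381 0.18099385]
```

View pics/c6.png

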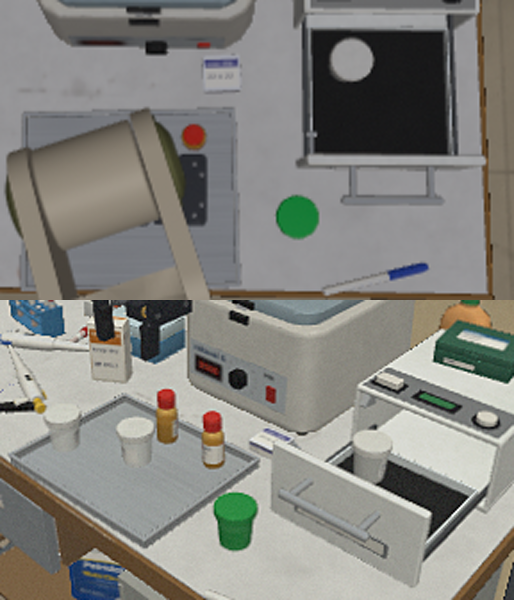

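Cup 1 stands in the drawer at crop (352,60), and the two cups left on the tray have not moved since the last look. Next is the middle cup.

Emit:
apply_moves(
  grip=[0.8, 0.8, 0.8, 0.8, 0.8, 0.8, 0.8, 0.4, 0.4, 0.4, 0.4, 0.4, 0.4, 0.4, 0.4, 0.4, 0.4, 0.4, 0.4],
  linear=[
    [0, 0, 0.03],
    [0, 0, 0.06],
    [0, 0, 0.09],
    [0, 0, 0.12],
    [0, 0, 0.14],
    [0, 0, 0.14],
    [0, 0, 0.14],
    [0, 0, 0.14],
    [0, 0, 0.14],
    [0, 0, 0.14],
    [0, 0, 0.14],
    [0, 0, 0.14],
    [0, 0, 0.14],
    [0, 0, 0.13],
    [0, 0, 0.11],
    [0, 0, 0.08],
    [0, 0, 0.05],
    [0, 0, 0.02],
    [0, 0, -0.015],
  ],
  twist=[0, 0, 0, 0, 0, 0, 0, 0, 0, 0, 0, 0, 0, 0, 0, 0, 0, 0, 0],
)

```text
time: 27.77
ee_pos: [0.4673, 0.2814, 0.1974]
ee_rot: [0.0, -3.14, 0.001]
wrist_force: [0.5, 0.1, -1.3]
opening: 0.574
finger_force: 30.0
```

Emit:
apply_moves(
  grip=[0.4, 0.4, 0.4, 0.4, 0.4, 0.4, 0.4, 0.4, 0.4, 0.4, 0.4, 0.4, 0.4, 0.4, 0.4, 0.4],
  linear=[
    [0, -0.02, 0],
    [0, -0.05, 0],
    [0, -0.08, 0],
    [0, -0.11, 0],
    [0, -0.14, 0],
    [-0.01, -0.17, 0],
    [-0.02, -0.2, 0],
    [-0.04, -0.23, 0],
    [-0.06, -0.26, 0],
    [-0.08, -0.29, 0],
    [-0.1, -0.315, 0],
    [-0.125, -0.34, 0],
    [-0.15, -0.36, 0],
    [-0.161, -0.3645, 0],
    [-0.161, -0.3645, 0],
    [-0.161, -0.3645, 0],
  ],
  twist=[0, 0, 0, 0, 0, 0, 0, 0, 0, 0, 0, 0, 0, 0, 0, 0],
)

```text
time: 29.1
ee_pos: [0.6287, -0.0828, 0.1958]
ee_rot: [-0.0, -3.141, -0.001]
wrist_force: [0.7, 0.1, -0.3]
opening: 0.576
finger_force: 30.0
```

Emit:
apply_moves(
  grip=[0.4, 0.4, 0.4, 0.4, 0.4, 0.4, 0.4, 0.4, 0.4, 0.7, 0.7, 0.7, 0.7, 0.7, 0.7, 0.7, 0.7, 0.7],
  linear=[
    [0, 0, 0.03],
    [0, 0, 0.06],
    [0, 0, 0.09],
    [0, 0, 0.11],
    [0, 0, 0.122],
    [0, 0, 0.129],
    [0, 0, 0.1315],
    [0, 0, 0.1315],
    [0, 0, 0.1315],
    [0, 0, 0.1315],
    [0, 0, 0.1315],
    [0, 0, 0.1315],
    [0, 0, 0.1315],
    [0, 0, 0.12],
    [0, 0, 0.09],
    [0, 0, 0.06],
    [0, 0, 0.02],
    [0, 0, 0],
  ],
  twist=[0, 0, 0, 0, 0, 0, 0, 0, 0, 0, 0, 0, 0, 0, 0, 0, 0, 0],
)

```text
time: 30.6
ee_pos: [0.6298, -0.0832, 0.2014]
ee_rot: [0.0, 3.136, -0.003]
wrist_force: [-0.4, -0.0, 0.9]
opening: 0.703
finger_force: 0.0
```

Emit:
apply_moves(
  grip=[0.8, 0.8, 0.8, 0.8, 0.8, 0.8, 0.8, 0.8, 0.8, 0.8, 0.8, 0.8, 0.8, 0.8, 0.8, 0.8, 0.8],
  linear=[
    [0.02, 0.01, 0],
    [0.05, 0.03, 0],
    [0.08, 0.05, 0],
    [0.1, 0.08, 0],
    [0.12, 0.11, 0],
    [0.14, 0.14, 0],
    [0.16, 0.17, 0],
    [0.18, 0.2, 0],
    [0.2, 0.23, 0],
    [0.205, 0.27, 0],
    [0.205, 0.31, 0],
    [0.205, 0.35, 0],
    [0.205, 0.39, 0],
    [0.205, 0.425, 0],
    [0.205, 0.455, 0],
    [0.205, 0.4685, 0],
    [0.205, 0.4685, 0],
  ],
  twist=[0, 0, 0, 0, 0, 0, 0, 0, 0, 0, 0, 0, 0, 0, 0, 0, 0],
)

```text
time: 32.02
ee_pos: [0.4236, 0.388, 0.1962]
ee_rot: [-0.005, 3.141, 0.001]
wrist_force: [0.1, -0.3, 0.5]
opening: 0.804
finger_force: 0.0
```

Run:
```python
from h import *
a=snap('top','t7');b=snap('scene','s7')
i=np.vstack([cv2.resize(a['img'][170:310,235:475],(514,300),interpolation=cv2.INTER_CUBIC),cv2.resize(b['img'][160:328,190:478],(514,300),interpolation=cv2.INTER_CUBIC)])
cv2.imwrite('pics/c7.png',i[:,:,::-1]);print(observe()['ee_pos'])
```

```text
[0.42391722 0.3853729  0.19618004]
```

View pics/c7.png

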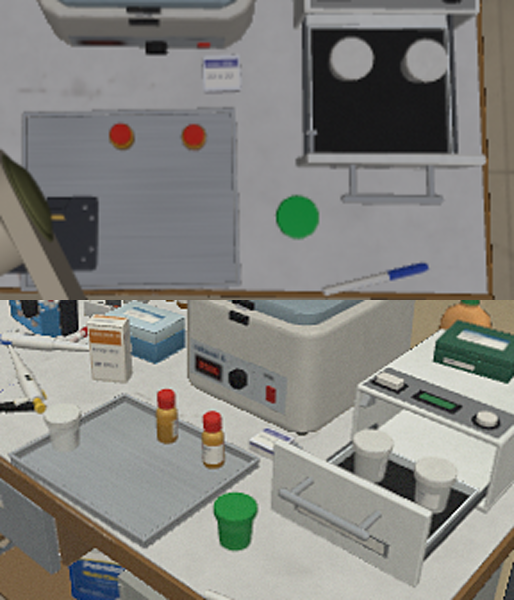

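Two cups now stand in the drawer. The third has not moved on the tray (scene crop 63,411), so I'll take it now.

Emit:
apply_moves(
  grip=[0.8, 0.8, 0.8, 0.8, 0.8, 0.8, 0.8, 0.4, 0.4, 0.4, 0.4, 0.4, 0.4, 0.4, 0.4, 0.4, 0.4, 0.4, 0.4],
  linear=[
    [0, 0, 0.03],
    [0, 0, 0.06],
    [0, 0, 0.09],
    [0, 0, 0.12],
    [0, 0, 0.145],
    [0, 0, 0.155],
    [0, 0, 0.155],
    [0, 0, 0.155],
    [0, 0, 0.155],
    [0, 0, 0.155],
    [0, 0, 0.155],
    [0, 0, 0.155],
    [0, 0, 0.155],
    [0, 0, 0.145],
    [0, 0, 0.12],
    [0, 0, 0.09],
    [0, 0, 0.06],
    [0, 0, 0.03],
    [0, 0, 0],
  ],
  twist=[0, 0, 0, 0, 0, 0, 0, 0, 0, 0, 0, 0, 0, 0, 0, 0, 0, 0, 0],
)

```text
time: 33.7
ee_pos: [0.4236, 0.3854, 0.1982]
ee_rot: [-0.0, 3.141, 0.0]
wrist_force: [0.4, 0.5, -1.9]
opening: 0.572
finger_force: 30.0
```

Emit:
apply_moves(
  grip=[0.4, 0.4, 0.4, 0.4, 0.4, 0.4, 0.4, 0.4, 0.4, 0.4, 0.4, 0.4, 0.4, 0.4, 0.4, 0.4, 0.4, 0.4],
  linear=[
    [0, -0.02, 0],
    [0, -0.05, 0],
    [0, -0.08, 0],
    [0, -0.11, 0],
    [0, -0.14, 0],
    [-0.01, -0.17, 0],
    [-0.02, -0.2, 0],
    [-0.04, -0.23, 0],
    [-0.06, -0.26, 0],
    [-0.08, -0.29, 0],
    [-0.09, -0.32, 0],
    [-0.1, -0.35, 0],
    [-0.11, -0.38, 0],
    [-0.12, -0.405, 0],
    [-0.128, -0.4225, 0],
    [-0.128, -0.4225, 0],
    [-0.128, -0.4225, 0],
    [-0.128, -0.4225, 0],
  ],
  twist=[0, 0, 0, 0, 0, 0, 0, 0, 0, 0, 0, 0, 0, 0, 0, 0, 0, 0],
)

```text
time: 35.2
ee_pos: [0.5516, -0.0361, 0.1962]
ee_rot: [0.0, -3.142, -0.001]
wrist_force: [0.5, 0.6, 0.1]
opening: 0.578
finger_force: 30.0
```

Emit:
apply_moves(
  grip=[0.4, 0.4, 0.4, 0.4, 0.4, 0.4, 0.4, 0.4, 0.4, 0.7, 0.7, 0.7, 0.7, 0.7, 0.7, 0.7, 0.7, 0.7],
  linear=[
    [0, 0, 0.03],
    [0, 0, 0.06],
    [0, 0, 0.09],
    [0, 0, 0.11],
    [0, 0, 0.122],
    [0, 0, 0.129],
    [0, 0, 0.1315],
    [0, 0, 0.1315],
    [0, 0, 0.1315],
    [0, 0, 0.1315],
    [0, 0, 0.1315],
    [0, 0, 0.1315],
    [0, 0, 0.1315],
    [0, 0, 0.12],
    [0, 0, 0.09],
    [0, 0, 0.06],
    [0, 0, 0.02],
    [0, 0, 0],
  ],
  twist=[0, 0, 0, 0, 0, 0, 0, 0, 0, 0, 0, 0, 0, 0, 0, 0, 0, 0],
)

```text
time: 36.7
ee_pos: [0.5528, -0.0372, 0.1999]
ee_rot: [0.0, 3.137, -0.002]
wrist_force: [0.3, 0.1, 0.1]
opening: 0.703
finger_force: 0.0
```

Emit:
apply_moves(
  grip=[0, 0, 0, 0, 0, 0, 0, 0],
  linear=[
    [0.03, 0, 0],
    [0.07, 0, 0],
    [0.11, 0, 0],
    [0.135, 0, 0],
    [0.135, 0, 0],
    [0.135, 0, 0],
    [0.135, 0, 0],
    [0.135, 0, 0],
  ],
  twist=[0, 0, 0, 0, 0, 0, 0, 0],
)

```text
time: 37.37
ee_pos: [0.418, -0.0372, 0.1957]
ee_rot: [0.0, 3.141, -0.0]
wrist_force: [0.6, -0.6, -0.3]
opening: 0.124
finger_force: 0.0
```

Run:
```python
from h import *
a=snap('top','t8');b=snap('scene','s8')
i=np.vstack([cv2.resize(a['img'][170:310,235:475],(514,300),interpolation=cv2.INTER_CUBIC),cv2.resize(b['img'][160:328,190:478],(514,300),interpolation=cv2.INTER_CUBIC)])
cv2.imwrite('pics/c8.png',i[:,:,::-1]);print(observe()['ee_pos'])
```

```text
[ 0.4177813  -0.03701936  0.19553065]
```

View pics/c8.png

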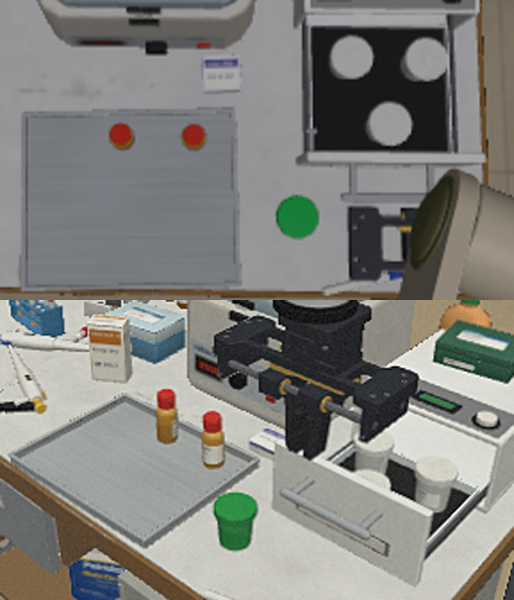

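All three cups stand in the drawer, at top crop (352,58), (425,60) and (390,124), and both bottles are on the tray. Next I'll push the drawer in by the handle.

Emit:
apply_moves(
  grip=[0, 0, 0, 0, 0, 0, 0, 0, 0, 0],
  linear=[
    [0, 0, 0.03],
    [0, 0, 0.06],
    [0, 0, 0.09],
    [0, 0, 0.115],
    [0, 0, 0.1235],
    [0, 0, 0.1235],
    [-0.005, 0, 0.1235],
    [-0.01, 0, 0.1235],
    [-0.014, 0, 0.1235],
    [-0.017, 0, 0.1235],
  ],
  twist=[0, 0, 0, 0, 0, 0, 0, 0, 0, 0],
)

```text
time: 38.3
ee_pos: [0.4352, -0.0371, 0.073]
ee_rot: [-0.0, 3.14, -0.001]
wrist_force: [0.5, -0.3, -0.0]
opening: 0.008
finger_force: 0.0
```

Emit:
apply_moves(
  grip=[0, 0, 0, 0, 0, 0, 0, 0, 0, 0, 0, 0, 0, 0, 0, 0, 0, 0, 0, 0],
  linear=[
    [-0.003, 0, 0],
    [-0.006, 0, 0],
    [-0.01, 0, 0],
    [-0.015, 0, 0],
    [-0.021, 0, 0],
    [-0.028, 0, 0],
    [-0.036, 0, 0],
    [-0.044, 0, 0],
    [-0.053, 0, 0],
    [-0.062, 0, 0],
    [-0.071, 0, 0],
    [-0.08, 0, 0],
    [-0.089, 0, 0],
    [-0.098, 0, 0],
    [-0.107, 0, 0],
    [-0.115, 0, 0],
    [-0.122, 0, 0],
    [-0.127, 0, 0],
    [-0.13, 0, 0],
    [-0.13, 0, 0],
  ],
  twist=[0, 0, 0, 0, 0, 0, 0, 0, 0, 0, 0, 0, 0, 0, 0, 0, 0, 0, 0, 0],
)

```text
time: 39.97
ee_pos: [0.5647, -0.0371, 0.0722]
ee_rot: [0.0, 3.141, -0.0]
wrist_force: [0.2, 0.8, -0.6]
opening: 0.002
finger_force: 0.0
```

Emit:
apply_moves(
  grip=[0, 0, 0, 0, 0, 0, 0, 0, 0, 0, 0, 0, 0, 0],
  linear=[
    [-0.003, 0, 0],
    [-0.007, 0, 0],
    [-0.011, 0, 0],
    [-0.015, 0, 0],
    [-0.019, 0, 0],
    [-0.023, 0, 0],
    [-0.027, 0, 0],
    [-0.031, 0, 0],
    [-0.034, 0, 0],
    [-0.037, 0, 0],
    [-0.04, 0, 0],
    [-0.042, 0, 0],
    [-0.042, 0, 0],
    [-0.042, 0, 0],
  ],
  twist=[0, 0, 0, 0, 0, 0, 0, 0, 0, 0, 0, 0, 0, 0],
)

```text
time: 41.13
ee_pos: [0.6062, -0.0368, 0.0722]
ee_rot: [0.0, 3.141, 0.0]
wrist_force: [-1.0, 1.4, 0.2]
opening: 0.008
finger_force: 1.0
```

Emit:
apply_moves(
  grip=[0, 0, 0, 0, 0, 0],
  linear=[
    [-0.001, 0, 0],
    [-0.002, 0, 0],
    [-0.003, 0, 0],
    [-0.004, 0, 0],
    [-0.004, 0, 0],
    [-0.004, 0, 0],
  ],
  twist=[0, 0, 0, 0, 0, 0],
)

```text
time: 41.63
ee_pos: [0.6102, -0.0369, 0.0722]
ee_rot: [0.0, 3.141, 0.0]
wrist_force: [-1.5, 1.2, -0.2]
opening: 0.003
finger_force: 1.1
```

Emit:
apply_moves(
  grip=[0, 0, 0, 0, 0, 0, 0, 0],
  linear=[
    [-0.002, 0, 0],
    [-0.004, 0, 0],
    [-0.006, 0, 0],
    [-0.007, 0, 0],
    [-0.008, 0, 0],
    [-0.009, 0, 0],
    [-0.01, 0, 0],
    [-0.01, 0, 0],
  ],
  twist=[0, 0, 0, 0, 0, 0, 0, 0],
)

```text
time: 42.3
ee_pos: [0.6147, -0.0367, 0.0721]
ee_rot: [0.001, -3.127, -0.001]
wrist_force: [-30.5, -0.4, 16.1]
opening: 0.004
finger_force: 16.0
```

Run:
```python
from h import *
b=snap('scene','s9');crop('s9',340,120,530,290,3)
```

```text
(no output)
```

View pics/s9_c.png

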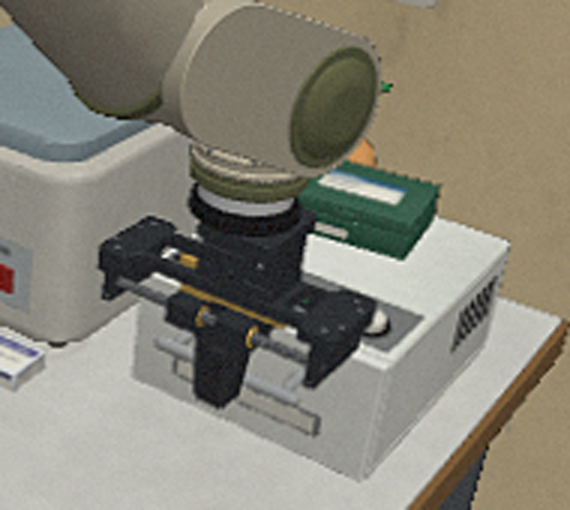

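The drawer is pushed home against its stop. I'll back off and check numerically that it stays latched.

Emit:
apply_moves(
  grip=[0, 0, 0, 0, 0, 0, 0, 0, 0, 0, 0, 0, 0, 0, 0, 0],
  linear=[
    [0.005, 0, 0],
    [0.012, 0, 0],
    [0.025, 0, 0],
    [0.05, 0, 0],
    [0.08, 0, 0],
    [0.1, 0, -0.02],
    [0.1, 0, -0.06],
    [0.1, 0, -0.1],
    [0.1, 0, -0.13],
    [0.1, 0.04, -0.13],
    [0.1, 0.08, -0.13],
    [0.1, 0.11, -0.13],
    [0.1, 0.14, -0.13],
    [0.1, 0.16, -0.13],
    [0.1, 0.16, -0.13],
    [0.1, 0.16, -0.13],
  ],
  twist=[0, 0, 0, 0, 0, 0, 0, 0, 0, 0, 0, 0, 0, 0, 0, 0],
)

```text
time: 43.68
ee_pos: [0.5206, 0.1234, 0.2025]
ee_rot: [-0.002, 3.14, -0.0]
wrist_force: [-0.1, 0.2, -0.0]
opening: 0.004
finger_force: 0.0
```

Run:
```python
from h import *
b=snap('scene','s10');snap('top','t10')
r=lambda f:load(f)['img'][205:272,382:478].astype(float)
for f in('s0','s2'):print(f,np.abs(r('s10')-r(f)).mean(), cv2.phaseCorrelate(r(f)[:,:,1].copy(),r('s10')[:,:,1].copy()))
d=np.abs(load('s10')['img'][170:280,380:520].astype(float)-load('s0')['img'][170:280,380:520]).mean(2)
print((d>40).sum(),observe()['ee_pos'])
```

```text
s0 8.176046849087895 ((0.014445043099051702, 0.0311120560144289), 0.9904846945555128)
s2 21.17169361525705 ((0.0471189769331275, -0.022246622395357463), 0.5645965178844545)
0 [0.52053692 0.12219544 0.20236652]
```

The picture matches the initially latched state, so the drawer is latched. Next is the start button.

Emit:
apply_moves(
  grip=[0, 0, 0, 0, 0, 0, 0, 0, 0, 0, 0, 0, 0],
  linear=[
    [-0.02, -0.03, 0],
    [-0.04, -0.06, 0],
    [-0.06, -0.09, 0],
    [-0.08, -0.12, 0],
    [-0.1, -0.15, 0],
    [-0.12, -0.18, 0],
    [-0.14, -0.205, 0],
    [-0.165, -0.222, 0.01],
    [-0.186, -0.227, 0.03],
    [-0.186, -0.227, 0.04],
    [-0.186, -0.227, 0.04],
    [-0.186, -0.227, 0.04],
    [-0.186, -0.227, 0.04],
  ],
  twist=[0, 0, 0, 0, 0, 0, 0, 0, 0, 0, 0, 0, 0],
)

```text
time: 44.87
ee_pos: [0.7057, -0.1042, 0.1638]
ee_rot: [0.001, 3.14, -0.001]
wrist_force: [0.4, 1.1, 0.9]
opening: 0.004
finger_force: 0.0
```

Emit:
apply_moves(
  grip=[0, 0, 0, 0, 0, 0, 0, 0],
  linear=[
    [0, 0, 0.015],
    [0, 0, 0.025],
    [0, 0, 0.032],
    [0, 0, 0.036],
    [0, 0, 0.039],
    [0, 0, 0.0415],
    [0, 0, 0.0415],
    [0, 0, 0.0415],
  ],
  twist=[0, 0, 0, 0, 0, 0, 0, 0],
)

```text
time: 45.53
ee_pos: [0.7061, -0.1038, 0.1225]
ee_rot: [-0.0, 3.14, -0.001]
wrist_force: [-4.1, 0.9, 6.5]
opening: 0.002
finger_force: 3.6
```

Emit:
apply_moves(
  grip=[0, 0, 0, 0, 0],
  linear=[
    [0, 0, 0.001],
    [0, 0, 0.0025],
    [0, 0, 0.0025],
    [0, 0, 0.0025],
    [0, 0, 0.0025],
  ],
  twist=[0, 0, 0, 0, 0],
)

```text
time: 45.95
ee_pos: [0.7061, -0.1039, 0.1222]
ee_rot: [-0.0, 3.139, -0.002]
wrist_force: [-10.0, 3.3, 18.6]
opening: 0.006
finger_force: 9.3
```

Emit:
apply_moves(
  grip=[0, 0, 0, 0, 0, 0, 0, 0, 0, 0, 0, 0, 0, 0, 0, 0],
  linear=[
    [0, 0, -0.005],
    [0, 0, -0.02],
    [0, 0, -0.05],
    [0, 0, -0.08],
    [0.03, 0.01, -0.1],
    [0.07, 0.02, -0.1],
    [0.11, 0.03, -0.1],
    [0.15, 0.04, -0.1],
    [0.18, 0.06, -0.1],
    [0.2, 0.09, -0.1],
    [0.2, 0.12, -0.1],
    [0.2, 0.15, -0.1],
    [0.2, 0.18, -0.1],
    [0.2, 0.2, -0.1],
    [0.2, 0.2, -0.1],
    [0.2, 0.2, -0.1],
  ],
  twist=[0, 0, 0, 0, 0, 0, 0, 0, 0, 0, 0, 0, 0, 0, 0, 0],
)

```text
time: 47.28
ee_pos: [0.5061, 0.0966, 0.2185]
ee_rot: [-0.003, 3.141, -0.0]
wrist_force: [-0.5, -0.5, -0.3]
opening: 0.003
finger_force: 0.0
```

Run:
```python
from h import *
snap('scene','s11');snap('top','t11')
d=lambda a,b,r:(np.abs(load(a)['img'][r].astype(float)-load(b)['img'][r]).mean(2)>40).sum()
inc=np.s_[170:280,380:520];tray=np.s_[190:290,190:340]
print('inc',d('s11','s0',inc),'tray',d('s11','s8',tray),observe()['ee_pos'],observe()['wrist_force'])
```

```text
inc 0 tray 258 [0.50623567 0.09529755 0.218391  ] [ 0.20216428  0.75957026 -0.35730875]
```

Run:
```python
from h import *
def red(f,r):
    h=load(f)['img'][r].astype(int); m=((h[...,0]>130)&(h[...,1]<70)&(h[...,2]<70)).astype(np.uint8)
    n,_,st,c=cv2.connectedComponentsWithStats(m); return [(st[i,4],c[i].round(1)) for i in range(1,n) if st[i,4]>8]
for f in('s8','s11'):print(f,red(f,np.s_[190:290,190:340]))
a=np.abs(load('s11')['img'].astype(float)-load('s8')['img']).mean(2)[190:290,190:340]>40
ys,xs=np.nonzero(a);print(xs.min()+190,xs.max()+190,ys.min()+190,ys.max()+190)
```

```text
s8 [(np.int32(88), array([92.5, 25. ])), (np.int32(97), array([118.5,  38. ]))]
s11 [(np.int32(82), array([92.4, 24.7])), (np.int32(88), array([118.5,  37.7]))]
311 339 190 212
```

Both bottles are where they were placed. The only other change is the gripper's own position in the view.

```bash
python3 -c "
from station import close_job
print(close_job())"
```

```text
the job is handed in; nothing more can be done
None
```

I handed the job in at about 47 s on the robot clock: both bottles stood on the tray, all three cups were in the latched drawer, and the start button had been pressed fully and let go; no verdict came back.

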